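# Tap a filled jar to the centre of a capping press

### The arm

A 6-joint arm with a two-finger parallel gripper is mounted at the origin on the work surface. World frame = base frame: x ahead of the robot, y to its left, z up, the work surface at z = 0. Lengths are in mm, angles in rad, forces in N, time in s.
With the tool pointing down it reaches from about 300 to 775 mm from the base axis. Payload 14.6 kg.
Tool frame: the origin (TCP) lies on the centre line of the jaws, within the pads' length; the fingertips stand 11 mm ahead of it and the grasp point (between the pads) lies 8 mm behind it; x points along the fingers, y is the direction in which the jaws open and shut, and the axes are right-handed (so a half turn about x gives the same grasp; the last joint's range is limited). The gripper opens to 94 mm and grips with 3 to 60 N. Pads are 16 mm wide; open, the fingers measure 119 mm over their backs; the gripper's body (75 mm by 177 mm) begins 78 mm behind the grasp point.
Start: joints at [-1.207, 0.3, 1.521, -0, 1.321, -0.067], TCP at [229.671, -499.741, 216.446] pointing down, gripper open.
Joint ranges: [-3.03, 3.03], [-0.79, 2.21], [0.23, 2.52], [-1.04, 4.18], [0, 3.07], [-2.55, 2.55]. Speed limits (rad/s): [2.22, 2.22, 2.57, 3.14, 3.14, 3.14].

### API

Orientations are given as [roll, pitch, yaw] about the fixed x, y, z axes, in that order (R = Rz(yaw) Ry(pitch) Rx(roll)).
In Python, from cell import manip gives the robot as it stands.
- The arm moves only by the shell command python3 -m handwheel 'ROWS' [OPENING] [FORCE]. ROWS is JSON, a list of rows, each a list of 2 entries, a list of its own where there are three numbers: the shift along the tool's x, y, z in mm, then the turn about the tool's x in rad. In form: [[[x, y, z], spin], ...]. A call has exactly 10 rows; each row shifts and turns the commanded pose from where the row before left it, along the tool's axes as they then stand; what a row does not reach is not made up. A row lasts 1/8 s, in which the tool goes at most 62.5 mm and 10.7 degrees, less where a joint would pass 70% of its speed; a pose out of reach is approached as far as the arm can. A call with a gripper value outside its range is refused whole. OPENING is the closure in counts, from 0 (fully open) to 255 (shut), set as the call begins (- or left out, the last holds). The fingers move at their own pace and stop on an object; FORCE is the grip in N (left out, the last holds). Time passes only in rows, so rows that do not move let the fingers close, or fill a call up. It gives the time, the measured TCP pose, the force and the opening at its end, in the units of the state.
- manip.read_state(): the state, without advancing time (a new reading comes with each control period).
- manip.camera(name): name is "scene" or "top" or "wrist"; returns a dict with "pixels" (400x640x3 uint8, red, green, blue), "z_map" (400x640 float32, mm along the optical axis (not along the pixel's ray), 0 where there is no reading), "mtx" (3x3 intrinsics, pixels), "xyz" and "orientation" of the camera in the world. Camera axes: x right, y up, looking along -z (the intrinsics and any distortion apply to the point x, -y, -z); pixel columns grow to the right and rows downward; lengths in mm; the calibration is good to about 2 mm. A picture is of the moment at which its call begins.
- manip.sign_off(): hands the job in, once; it reports no verdict.
Trained networks look in the newest picture that a camera, given by its name, has taken for a name from the list of things; names that differ only in an ending like _2 or _b are one class to them, and where a whole thing is asked for, a point or a joint stands for the part that bears it (a point fixed in the world has none). Each returns a list of dicts, best first, with "confidence" (0 to 1); they miss things now and then, are a little off and sometimes report something else, mostly with a low value. They report only what shows in the picture. A call takes as long as a camera call. They do not tell look-alikes from the thing itself.
- manip.cut_out(target, camera): "region" (400x640 bool, what is visible of it) and "centre" ([column, row] in pixels, amid what is visible of it).
The state is a dict: "clock": time; "joints": joint angles; "qd": joint speeds; "effort": joint torques, N m; "eef_pos": TCP position; "eef_rot": TCP orientation; "wrist_force": force on the tool from outside, world axes, zero at the start; "moment": the same for the moment, N m; "finger_gap": finger opening in mm.
Only numpy, scipy, OpenCV 4.12 (cv2) and the standard library are available. Lean on these libraries where they do the work, as an engineer would, in place of code of your own. Each camera call takes 0.05 s, during which the arm holds its last target. There are 200 camera calls.

### The job

The filled jar has been slid too far in under the capping press, and the column right behind it leaves no room for a straight pull: reaching in low under the raised press head, tap it gently from either side until it stands inside the engraved ring on the plate, covering none of the ring. Keep it standing on the plate with its loose lid in place, do not bump the press, leave the spare jar, the stack of lids and the scoop as they are, and finish with the robot clear.

Things in the scene. Friction and masses are not known exactly. Their poses are not given: they have to be found in the camera images.
- press: Bench capping press, fixed. Origin on the table under the centre of the ring; z up, x from the ring towards the column behind it, y sideways. Base 285 x 220 mm, from 125 mm before to 160 mm behind the ring's centre; plate top 25 mm above the table.
- column (a point): Axis of the round steel column at table height, 108 mm behind the ring's centre. Column diameter 36 mm, 324 mm high; at its foot a socket of diameter 52 mm, up to 45 mm above the table; a clamp boss of diameter 58 mm from 213 to 275 mm high, with a small clamp handle out to press y = +67 mm at 244 mm height.
- head (a point): Centre of the underside of the raised press head, 160 mm above the table over the ring: a disc of diameter 80 mm, 25 mm thick. Above it a ram, a 56 x 50 mm housing (213 to 297 mm high) and an arm 36 mm wide back to the column. A lever with a red ball rises on the press's -y side, out to y = -70 mm, 239 to 366 mm high.
- mark (a point): Centre of the black ring engraved on the plate top, 25 mm above the table; the ring's inner diameter is 108 mm, its outer 114 mm. Axes as for the press.
- jar: The jar to centre: clear plastic full of brown substrate, 0.44 to 0.69 kg, on the plate; round body, diameter 100 mm up to 84 mm above its foot, then a neck, 112 mm high without lid. Too wide to grasp; slides under 2 to 5 N and stops when the push stops. Origin at the centre of its foot, z up; it starts 15 to 26 mm too near the column and up to 12 mm to one side.
- lid: White lid with five dark vents, lying loose over the jar's neck: diameter 96 mm, 16 mm high, 25 g, top 116 mm above the jar's foot. Origin at the centre of its lower rim (100 mm above the jar's foot), z up.
- next_jar: Spare jar of the same kind with its lid on, 116 mm high, standing on the table to one side. Origin at the centre of its foot.
- lid_stack: Stack of three white lids on the table, diameter 96 mm, 48 mm high. Origin at the centre of its underside.
- scoop: Steel grain scoop with a blue handle lying on the table, about 185 x 62 x 35 mm. Origin at the joint of scoop and handle on the table, x towards the scoop's mouth.
Things that resemble listed ones, but are neither listed nor needed, are in the scene too. What is meant by the lid is not pink or purple, and is the smaller of those in its own colour.

How it is judged:
By the outcome, as a careful person would: the job done as asked, in the order asked, and still so for the second after the job is handed in, with the robot touching nothing.
It also fails if it takes over 64 s, if anything falls off the work surface, if the arm or the gripper's body presses on something with over 40 N, if the wrist force passes 120 N, or if a joint passes its speed limit or range.

## Working session

There is one attempt and no reset: what is moved stays moved. The work goes in short steps, Python scripts to look and compute and a shell command to move; the robot and the scene stay as the last step left them, time stands still between calls to the robot, and variables do not carry over. Pictures are saved under pics/ and viewed, about 8 in all and at most 12, crops included, and the job is handed in when it is done.

```bash
mkdir -p pics; ls
cat > h.py <<'E'
import numpy as np,cv2,json
from cell import manip
from scipy.spatial.transform import Rotation as R
def rot(c):
    o=np.array(c["orientation"],float)
    return o if o.shape==(3,3) else R.from_euler('xyz',o).as_matrix()
def world(c,u,v,z=None):
    z=c["z_map"][v,u] if z is None else z
    K=np.array(c["mtx"]);x=(u-K[0,2])/K[0,0]*z;y=(v-K[1,2])/K[1,1]*z
    return np.stack([x,-y,-z],-1)@rot(c).T+np.array(c["xyz"])
def cloud(c,m=None):
    v,u=np.nonzero((c["z_map"]>0)&(m if m is not None else True));return world(c,u,v),u,v
def proj(c,p):
    q=(np.atleast_2d(p)-np.array(c["xyz"]))@rot(c);K=np.array(c["mtx"])
    return np.stack([K[0,0]*q[:,0]/-q[:,2]+K[0,2],K[1,1]*-q[:,1]/-q[:,2]+K[1,2]],-1)
def save(n,img): cv2.imwrite("pics/"+n,cv2.cvtColor(img,cv2.COLOR_RGB2BGR))
E
python3 - <<'E'
from h import *
for n in("scene","top"):
    c=manip.camera(n);save(n+"0.png",c["pixels"]);print(n,{k:c[k] for k in c if k not in("pixels","z_map")})
    for t in("press","column","head","mark","jar","lid","next_jar","lid_stack","scoop"):
        for d in manip.cut_out(t,n)[:4]:
            r=d["region"];p,_,_=cloud(c,r)
            print(t,round(d["confidence"],2),np.round(d["centre"]),r.sum(),np.round(np.median(p,0)) if len(p) else None,np.round(np.percentile(p,[3,97],axis=0)).tolist() if len(p) else None)
print(manip.read_state())
E
```

```text
pics
scene {'mtx': array([[429.9833673 ,   0.        , 326.51815542],
       [  0.        , 429.9833673 , 198.28922369],
       [  0.        ,   0.        ,   1.        ]]), 'xyz': array([1208.3679899 , -918.87077413,  875.8883501 ]), 'orientation': array([ 0.98056688, -0.0116638 ,  0.61360981])}
press 0.76 [345. 208.] 5107 [603.   7.  39.] [[425.0, -79.0, 10.0], [685.0, 105.0, 326.0]]
column 0.97 [338. 208.] 5051 [602.   7.  39.] [[424.0, -79.0, 11.0], [686.0, 107.0, 325.0]]
mark 0.74 [341. 207.] 5060 [602.   7.  38.] [[426.0, -79.0, 10.0], [685.0, 112.0, 326.0]]
mark 0.24 [281. 305.] 1184 [ 673. -358.   17.] [[568.0, -393.0, 2.0], [731.0, -314.0, 34.0]]
jar 0.9 [325. 212.] 807 [577.  -9.  79.] [[519.0, -22.0, 25.0], [599.0, 75.0, 125.0]]
lid 0.8 [325. 192.] 413 [562.  10. 140.] [[514.0, -20.0, 125.0], [596.0, 62.0, 144.0]]
lid 0.79 [387. 250.] 602 [788.  23.  15.] [[745.0, -16.0, 2.0], [828.0, 71.0, 19.0]]
lid 0.77 [277. 250.] 1196 [ 528. -202.   22.] [[465.0, -254.0, 3.0], [583.0, -139.0, 25.0]]
lid 0.68 [387. 200.] 760 [663. 242.  21.] [[601.0, 194.0, 3.0], [718.0, 311.0, 26.0]]

[... 1727 characters left out ...]
.0], [731.0, -320.0, 34.0]]
{'clock': 1.0, 'joints': array([-1.20658149e+00,  2.99889195e-01,  1.52101358e+00, -4.11858700e-05,
        1.32070934e+00, -6.66209397e-02]), 'qd': array([ 1.22230568e-06,  8.75590715e-04, -9.02658543e-04, -1.61951157e-03,
        9.76453552e-04, -8.93637884e-04]), 'effort': array([ 2.29807862e-03, -5.31665182e+01, -3.52909362e+01,  7.10810814e-02,
        2.12935422e-02,  1.38857459e-06]), 'eef_pos': array([ 229.66758734, -499.7325731 ,  216.44576077]), 'eef_rot': array([-0.52041111,  1.57075193,  3.05202751]), 'wrist_force': array([-0.23853122,  0.25921497,  0.05324199]), 'moment': array([-0.02156199, -0.03842806,  0.02740836]), 'finger_gap': 93.66326915490575}
```

Run:
```python
from h import *
a=cv2.imread("pics/scene0.png");b=cv2.imread("pics/top0.png")
cv2.imwrite("pics/ab.png",np.vstack([cv2.resize(a[60:360,160:480],(640,600))[:, :],])) 
c=cv2.resize(b[130:310,180:460],(800,514));cv2.imwrite("pics/topc.png",c)
```

```text
(no output)
```

View pics/ab.png

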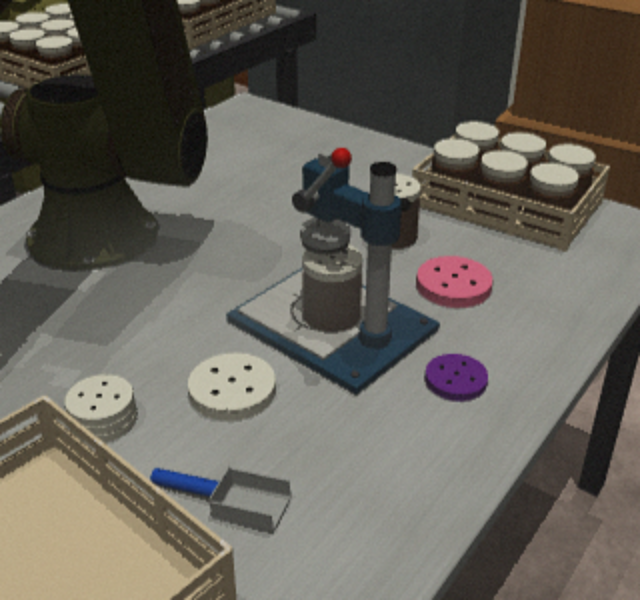

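View pics/topc.png

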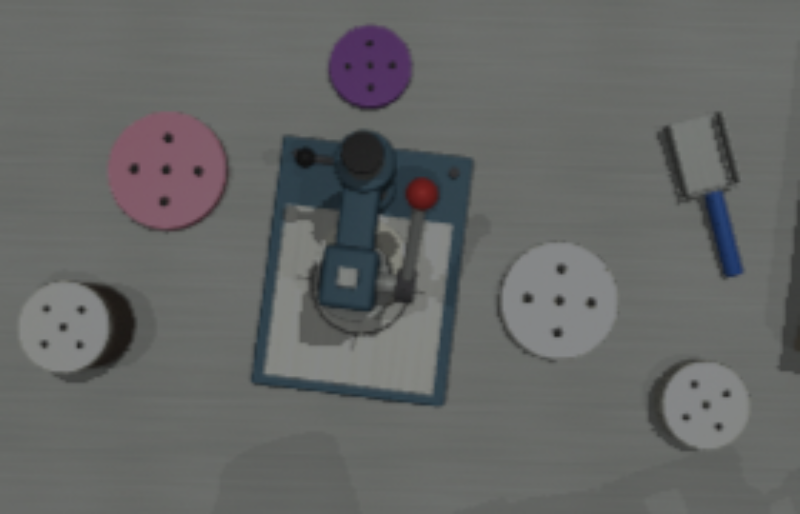

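The crops show the press at crop (345,260) and the jar under its head. The jar's lid is white, at scene pixel (325,192). Lid look-alikes are the large white lid at scene (277,250), the pink one at (387,200), the purple one at (387,250), and the lids in the crates. The lid on the jar is the smaller white one, so that is my choice. Next I'll measure the press frame and the jar.

```bash
timeout 20 python3 -m handwheel --help 2>&1 | head -20
python3 - <<'E'
from h import *
from scipy.optimize import least_squares
t=manip.camera("top");p,u,v=cloud(t)
s=(p[:,2]>17)&(p[:,2]<33)&(abs(p[:,0]-545)<190)&(abs(p[:,1]-20)<150)
m=np.zeros((400,640),np.uint8);m[v[s],u[s]]=1
m=cv2.morphologyEx(m,cv2.MORPH_CLOSE,np.ones((25,25)));n,l,st,_=cv2.connectedComponentsWithStats(m);k=1+np.argmax(st[1:,4])
vv,uu=np.nonzero(l==k)
# plane z=25
def onz(c,u,v,z):
    a=world(c,u,v,np.ones(len(u)));o=np.array(c["xyz"]);d=a-o;return o+d*((z-o[2])/d[:,2])[:,None]
q=onz(t,uu,vv,25.)[:,:2].astype(np.float32);r=cv2.minAreaRect(q);print("base",r)
ctop=(p[:,2]>318)&(p[:,2]<334)&(abs(p[:,0]-650)<60)&(abs(p[:,1])<60);print("coltop",ctop.sum(),p[ctop].mean(0))
sc=manip.camera("scene");P,_,_=cloud(sc)
def fit(z0,z1,rad,x0):
    m=(P[:,2]>z0)&(P[:,2]<z1)&(np.hypot(P[:,0]-x0[0],P[:,1]-x0[1])<rad+15)
    f=least_squares(lambda c:np.hypot(P[m,0]-c[0],P[m,1]-c[1])-rad,x0,loss='soft_l1',f_scale=2)
    return m.sum(),f.x,np.abs(f.fun).mean()
print("jar body",fit(45,100,50,[560,15]));print("lid rim",fit(127,138,48,[560,15]))
print("col",fit(60,200,18,[655,20]))
g=P[(np.hypot(P[:,0]-230,P[:,1]+500)<150)&(P[:,2]>120)&(P[:,2]<450)]-[229.7,-499.7,0]
S=manip.read_state();T=R.from_euler('xyz',S["eef_rot"]).as_matrix();print("tool",T.round(3).tolist())
for z in range(200,450,20):
    h=g[(g[:,2]>=z)&(g[:,2]<z+20)]@T
    if len(h)>5: print(z,len(h),np.round(np.percentile(h,[2,98],axis=0)[:,1:]).tolist())
cr=P[(P[:,2]>10)&(P[:,1]<-420)&(P[:,0]<900)];print("crate",np.percentile(cr,[2,98],axis=0).round())
E
```

```text
invalid input: not JSON, or not a number
base ((545.28955078125, 2.8695526123046875), (271.6767883300781, 282.94073486328125), 84.49337005615234)
coltop 182 [637.76193989  21.79383068 328.39636905]
jar body (np.int64(420), array([548.597138  ,  28.90085168]), np.float64(1.785836022839102))
lid rim (np.int64(97), array([548.63174257,  28.8116417 ]), np.float64(2.8878398155168084))
col (np.int64(435), array([637.71683357,  24.36154126]), np.float64(1.3188568169154413))
tool [[0.0, 0.418, -0.909], [0.0, -0.909, -0.418], [-1.0, -0.0, -0.0]]
200 65 [[-55.0, -10.0], [61.0, 10.0]]
220 118 [[-56.0, -9.0], [62.0, 11.0]]
240 124 [[-56.0, -10.0], [62.0, 12.0]]
260 130 [[-57.0, -9.0], [63.0, 10.0]]
280 68 [[-57.0, -9.0], [63.0, 10.0]]
300 354 [[-75.0, -33.0], [83.0, 31.0]]
320 479 [[-78.0, -33.0], [90.0, 29.0]]
340 770 [[-83.0, -33.0], [90.0, 29.0]]
360 204 [[-35.0, -24.0], [20.0, 20.0]]
380 185 [[-36.0, -36.0], [39.0, 15.0]]
400 307 [[-23.0, -35.0], [38.0, 27.0]]
420 234 [[-3.0, -41.0], [37.0, 21.0]]
440 194 [[-30.0, -57.0], [36.0, 45.0]]
crate [[ 140. -720.   24.]
 [ 802. -431.  523.]]
```

```bash
python3 -m handwheel '[[[-30,0,0],0],[[-30,0,0],0],[[0,50,0],0],[[0,50,0],0],[[0,50,0],0],[[0,50,0],0],[[0,50,0],0],[[0,50,0],0],[[0,50,0],0],[[0,0,0],0]]' 255 20; python3 -c "
from cell import manip;s=manip.read_state();print(s['joints'])"
```

```text
clock: 2.35
eef_pos: [342.8, -746.3, 255.1]
eef_rot: [1.574, 1.532, -1.136]
wrist_force: [-0.1, 0.6, -0.1]
finger_gap: 0.3
[-1.18544016  1.05512835  0.23606275  0.00194537  1.81186002 -0.04491094]
```

```bash
python3 -m handwheel '[[[-20,60,0],0],[[-20,60,0],0],[[-20,60,0],0],[[-20,60,0],0],[[-20,60,0],0],[[-20,60,0],0],[[-20,60,0],0],[[-20,60,0],0],[[-20,60,0],0],[[0,0,0],0]]'; python3 -c "
from cell import manip;s=manip.read_state();print(s['joints'])"
```

```text
clock: 3.6
eef_pos: [364.4, -793.1, 351.3]
eef_rot: [1.57, 1.199, -1.14]
wrist_force: [0.5, -1.0, 0.1]
finger_gap: 0.1
[-1.18710157  0.95669634  0.23508579  0.01698414  1.57813735 -0.04381179]
```

```bash
cat > td.py <<'E'
import sys,json;from h import *
s=manip.read_state();T=R.from_euler('xyz',s["eef_rot"]).as_matrix();p=np.array(s["eef_pos"])
print("pos",p.round(1),"dir x",T[:,0].round(3),"y",T[:,1].round(3),"z",T[:,2].round(3),"q",s["joints"].round(2),"F",s["wrist_force"].round(1),"t",s["clock"])
for w in json.loads(sys.argv[1]) if len(sys.argv)>1 else []:
    w=np.array(w,float);d=(w-p)@T;print(w,"delta tool",d.round(1),"len",round(np.linalg.norm(d),1));p=w
E
python3 td.py '[[600,-420,480],[620,0,500],[420,480,500],[250,660,480]]'
```

```text
pos [ 364.4 -793.1  351.3] dir x [ 0.152 -0.33  -0.932] y [ 0.389 -0.846  0.364] z [-0.909 -0.418  0.   ] q [-1.19  0.96  0.24  0.02  1.58 -0.04] F [ 0.5 -1.   0.1] t 3.6
[ 600. -420.  480.] delta tool [-207.4 -177.4 -369.9] len 459.6
[620.   0. 500.] delta tool [-154.3 -340.5 -193.6] len 421.0
[420. 480. 500.] delta tool [-188.9 -484.1  -18.7] len 520.0
[250. 660. 480.] delta tool [ -66.6 -225.8   79.3] len 248.4
```

```bash
python3 -m handwheel '[[[-21,-18,-37],0],[[-21,-18,-37],0],[[-21,-18,-37],0],[[-21,-18,-37],0],[[-21,-18,-37],0],[[-21,-18,-37],0],[[-21,-18,-37],0],[[-21,-18,-37],0],[[-21,-18,-37],0],[[-17,-38,-21],0]]'; python3 -m handwheel '[[[-16,-38,-22],0],[[-16,-38,-22],0],[[-16,-38,-22],0],[[-16,-38,-22],0],[[-16,-38,-22],0],[[-16,-38,-22],0],[[-16,-38,-22],0],[[-16,-38,-22],0],[[-18,-48,-2],0],[[-18,-48,-2],0]]';python3 td.py '[[420,480,500],[250,660,480]]'
```

```text
clock: 4.85
eef_pos: [578.4, -407.2, 468.3]
eef_rot: [1.569, 1.203, -1.141]
wrist_force: [0.1, -0.2, -0.2]
finger_gap: 0.5
clock: 6.1
eef_pos: [559.6, 61.0, 477.3]
eef_rot: [1.568, 1.202, -1.143]
wrist_force: [0.8, -0.3, -0.8]
finger_gap: 0.7
pos [559.6  61.  477.3] dir x [ 0.15  -0.328 -0.933] y [ 0.39  -0.847  0.361] z [-0.909 -0.418  0.001] q [ 0.21  0.23  1.05 -0.37  1.76  1.26] F [ 0.8 -0.3 -0.8] t 6.1
[420. 480. 500.] delta tool [-179.5 -401.3  -48.1] len 442.2
[250. 660. 480.] delta tool [ -65.8 -226.    79.3] len 248.4
```

```bash
python3 -m handwheel '[[[-18,-44,-4],0],[[-18,-44,-4],0],[[-18,-44,-4],0],[[0,0,0],-0.18],[[0,0,0],-0.18],[[0,0,0],-0.18],[[0,0,0],-0.18],[[0,0,0],-0.18],[[0,0,0],-0.18],[[0,0,0],-0.18]]';python3 td.py '[[380,530,500],[270,640,480]]'
```

```text
clock: 7.35
eef_pos: [511.6, 194.1, 480.3]
eef_rot: [0.303, 1.202, -1.142]
wrist_force: [0.2, -0.1, -0.6]
finger_gap: 0.3
pos [511.6 194.1 480.3] dir x [ 0.15  -0.328 -0.933] y [0.984 0.144 0.107] z [ 0.099 -0.934  0.344] q [ 0.47  0.26  1.02 -0.39  1.86  0.23] F [ 0.2 -0.1 -0.6] t 7.35
[380. 530. 500.] delta tool [-148.3  -79.  -319.8] len 361.3
[270. 640. 480.] delta tool [ -33.9  -94.5 -120.5] len 156.8
```

```bash
python3 -m handwheel '[[[-21,-11,-46],0],[[-21,-11,-46],0],[[-21,-11,-46],0],[[-21,-11,-46],0],[[-21,-11,-46],0],[[-21,-11,-46],0],[[-21,-11,-46],0],[[-11,-31,-40],0],[[-11,-31,-40],0],[[-11,-31,-40],0]]';python3 td.py '[[285,740,480],[355,930,480]]'
```

```text
clock: 8.6
eef_pos: [259.5, 608.1, 450.1]
eef_rot: [0.363, 1.211, -1.084]
wrist_force: [0.8, 0.0, 0.1]
finger_gap: 0.9
pos [259.5 608.1 450.1] dir x [ 0.165 -0.311 -0.936] y [0.982 0.144 0.125] z [ 0.096 -0.939  0.329] q [ 1.22  0.82  0.24 -0.36  2.3   0.88] F [0.8 0.  0.1] t 8.6
[285. 740. 480.] delta tool [ -64.9   47.7 -111.6] len 137.7
[355. 930. 480.] delta tool [ -47.6   96.  -171.8] len 202.5
```

```bash
python3 -m handwheel '[[[-20,29,-49],0],[[-20,29,-49],0],[[-20,29,-49],0],[[-20,29,-49],0],[[-20,29,-49],0],[[-20,29,-49],0],[[-20,29,-49],0],[[-20,29,-49],0],[[-20,29,-49],0],[[-20,29,-49],0]]';python3 td.py
```

```text
clock: 9.85
eef_pos: [303.3, 734.8, 345.7]
eef_rot: [1.264, 1.257, -0.136]
wrist_force: [0.4, 0.4, 0.7]
finger_gap: 0.5
pos [303.3 734.8 345.7] dir x [ 0.305 -0.042 -0.951] y [0.94  0.176 0.294] z [ 0.155 -0.984  0.093] q [ 1.23  0.96  0.24 -0.32  1.87  0.95] F [0.4 0.4 0.7] t 9.85
```

```bash
python3 -m handwheel '[[[-8,30,-51],0],[[-8,30,-51],0],[[-8,30,-51],0],[[-8,30,-51],0],[[-8,30,-51],0],[[-9,30,-51],0],[[-9,30,-51],0],[[-9,30,-51],0],[[-9,30,-51],0],[[-9,30,-51],0]]';python3 td.py
```

```text
clock: 11.1
eef_pos: [315.5, 831.8, 348.0]
eef_rot: [1.93, 1.046, 0.583]
wrist_force: [0.2, 0.3, -0.3]
finger_gap: 0.7
pos [315.5 831.8 348. ] dir x [ 0.418  0.276 -0.866] y [0.87  0.153 0.469] z [ 0.262 -0.949 -0.176] q [ 1.26  0.98  0.24 -0.32  1.5   0.99] F [ 0.2  0.3 -0.3] t 11.1
```

```bash
python3 -m handwheel '[[[5,27,-53],0],[[5,27,-53],0],[[5,27,-53],0],[[5,27,-53],0],[[5,27,-53],0],[[5,27,-53],0],[[5,27,-53],0],[[5,27,-53],0],[[5,27,-53],0],[[5,27,-53],0]]';python3 td.py
```

```text
clock: 12.35
eef_pos: [284.1, 913.5, 403.4]
eef_rot: [2.163, 0.75, 0.878]
wrist_force: [-0.1, -0.5, -0.2]
finger_gap: 0.5
pos [284.1 913.5 403.4] dir x [ 0.468  0.563 -0.681] y [0.791 0.079 0.607] z [ 0.396 -0.823 -0.408] q [ 1.32  0.97  0.24 -0.34  1.18  1.03] F [-0.1 -0.5 -0.2] t 12.35
```

```bash
python3 -m handwheel '[[[26,29,-45],0],[[26,29,-45],0],[[26,29,-45],0],[[26,29,-45],0],[[26,29,-45],0],[[26,29,-45],0],[[26,29,-45],0],[[26,29,-45],0],[[26,29,-45],0],[[26,29,-45],0]]';python3 td.py
```

```text
clock: 13.6
eef_pos: [309.6, 965.1, 455.5]
eef_rot: [2.249, 0.458, 1.027]
wrist_force: [-0.5, 1.1, 0.5]
finger_gap: 0.6
pos [309.6 965.1 455.5] dir x [ 0.464  0.768 -0.443] y [ 0.715 -0.029  0.698] z [ 0.523 -0.64  -0.562] q [ 1.28  0.99  0.24 -0.31  0.85  1.  ] F [-0.5  1.1  0.5] t 13.6
```

```bash
python3 -m handwheel '[[[37,2,-47],0],[[37,2,-47],0],[[37,2,-47],0],[[37,2,-47],0],[[37,2,-47],0],[[37,2,-47],0],[[0,0,0],0],[[0,0,0],0],[[0,0,0],0],[[0,0,0],0]]';python3 td.py
```

```text
clock: 14.85
eef_pos: [215.0, 1024.9, 431.8]
eef_rot: [2.275, 0.318, 1.097]
wrist_force: [-0.4, -0.4, -0.4]
finger_gap: 0.6
pos [ 215.  1024.9  431.8] dir x [ 0.433  0.846 -0.312] y [ 0.685 -0.084  0.724] z [ 0.586 -0.527 -0.615] q [ 1.4   1.06  0.24 -0.47  0.67  1.19] F [-0.4 -0.4 -0.4] t 14.85
```

Run:
```python
from h import *
s=manip.read_state();q=s["joints"]
E=lambda a,b:R.from_euler('z',q[0])*R.from_euler('y',q[1]+q[2]) if 0 else None
def arm(q):return R.from_euler('ZYZYZ',[q[0],q[1]+q[2],q[3],q[4],q[5]])
C=arm(q).inv()*R.from_euler('xyz',s["eef_rot"]);print(C.as_matrix().round(3))
q0=[-1.2066,.2999,1.521,0,1.3207,-.0666]
print((arm(q0).inv()*R.from_euler('xyz',[-.5204,1.57075,3.052])).as_matrix().round(3))
for roll in(0,np.pi):
  for q1 in(-.5,-.35,-.15):
   for al in(1.7,2.0,2.3):
    w=(R.from_euler('ZY',[q1,al]).inv()*R.from_euler('xyz',[roll,.3,1.2])*C.inv()).as_euler('ZYZ')
    print(round(roll),q1,al,w.round(2),"alt",(w*[1,-1,1]+[np.pi,0,np.pi]).round(2) if 0 else '')
```

```text
Traceback (most recent call last):
  File "scipy/spatial/transform/_rotation.pyx", line 1413, in scipy.spatial.transform._rotation.Rotation.from_euler
ValueError: Expected axis specification to be a non-empty string of upto 3 characters, got ZYZYZ
```

Run:
```python
from h import *
s=manip.read_state();q=s["joints"]
def arm(q):return R.from_euler('ZY',[q[0],q[1]+q[2]])*R.from_euler('ZYZ',[q[3],q[4],q[5]])
C=arm(q).inv()*R.from_euler('xyz',s["eef_rot"]);print(C.as_matrix().round(3).tolist())
q0=[-1.2066,.2999,1.521,0,1.3207,-.0666]
print((arm(q0).inv()*R.from_euler('xyz',[-.5204,1.57075,3.052])).as_matrix().round(3).tolist())
for roll in(0,np.pi):
  for q1 in(-.5,-.35,-.15):
   for al in(1.7,2.0,2.3):
    w=(R.from_euler('ZY',[q1,al]).inv()*R.from_euler('xyz',[roll,.3,1.2])*C.inv()).as_euler('ZYZ')
    print(round(roll),q1,al,w.round(2))
```

```text
[[-0.0, -1.0, -0.0], [0.0, 0.0, -1.0], [1.0, -0.0, 0.0]]
[[0.0, -1.0, -0.0], [-0.0, 0.0, -1.0], [1.0, 0.0, -0.0]]
0 -0.5 1.7 [1.26 1.65 2.98]
0 -0.5 2.0 [1.25 1.56 2.69]
0 -0.5 2.3 [1.26 1.47 2.41]
0 -0.35 1.7 [1.28 1.51 3.02]
0 -0.35 2.0 [1.3  1.43 2.73]
0 -0.35 2.3 [1.36 1.36 2.44]
0 -0.15 1.7 [1.29 1.32 3.08]
0 -0.15 2.0 [1.38 1.25 2.78]
0 -0.15 2.3 [1.48 1.21 2.46]
3 -0.5 1.7 [ 1.26  1.65 -0.16]
3 -0.5 2.0 [ 1.25  1.56 -0.45]
3 -0.5 2.3 [ 1.26  1.47 -0.73]
3 -0.35 1.7 [ 1.28  1.51 -0.12]
3 -0.35 2.0 [ 1.3   1.43 -0.41]
3 -0.35 2.3 [ 1.36  1.36 -0.7 ]
3 -0.15 1.7 [ 1.29  1.32 -0.06]
3 -0.15 2.0 [ 1.38  1.25 -0.36]
3 -0.15 2.3 [ 1.48  1.21 -0.68]
```

```bash
python3 -m handwheel '[[[23,-26,-42],0],[[23,-26,-42],0],[[23,-26,-42],0],[[23,-26,-42],0],[[-40,0,0],0.15],[[-50,0,0],0.15],[[-50,0,0],0.15],[[-50,0,0],0.15],[[-50,0,0],0.15],[[-50,0,0],0.1]]';python3 td.py '[[400,420,480],[470,0,500],[480,-180,420],[480,-250,200]]'
```

```text
clock: 16.1
eef_pos: [-20.7, 838.2, 500.1]
eef_rot: [3.003, 0.294, 1.139]
wrist_force: [0.1, 0.6, 0.6]
finger_gap: 0.6
pos [-20.7 838.2 500.1] dir x [ 0.401  0.869 -0.289] y [ 0.916 -0.379  0.132] z [ 0.005 -0.318 -0.948] q [ 1.71  0.43  1.12 -1.04  0.65  2.55] F [0.1 0.6 0.6] t 16.1
[400. 420. 480.] delta tool [-188.9  541.1  154.1] len 593.5
[470.   0. 500.] delta tool [-342.8  225.8  115. ] len 426.3
[ 480. -180.  420.] delta tool [-129.3   66.8  133.1] len 197.2
[ 480. -250.  200.] delta tool [  2.8  -2.5 230.8] len 230.9
```

```bash
python3 -m handwheel '[[[-12,44,10],0],[[-12,44,10],0],[[-12,44,10],0],[[-12,44,10],0],[[-13,44,10],0],[[-13,44,10],0],[[-14,44,11],0],[[-14,44,11],0],[[-15,44,11],0],[[-15,44,11],0]]';python3 td.py '[[450,380,490],[500,0,500],[500,-180,440],[500,-250,200]]'
```

```text
clock: 17.35
eef_pos: [285.2, 569.8, 494.0]
eef_rot: [3.003, 0.314, 1.138]
wrist_force: [-0.1, -0.3, 0.8]
finger_gap: 0.6
pos [285.2 569.8 494. ] dir x [ 0.399  0.863 -0.309] y [ 0.917 -0.377  0.132] z [-0.003 -0.336 -0.942] q [ 0.99 -0.13  1.76  0.5   0.29  0.91] F [-0.1 -0.3  0.8] t 17.35
[450. 380. 490.] delta tool [-96.9 222.1  67.1] len 251.4
[500.   0. 500.] delta tool [-311.2  190.3  118. ] len 383.4
[ 500. -180.  440.] delta tool [-136.9   59.9  117. ] len 189.7
[ 500. -250.  200.] delta tool [ 13.7  -5.2 249.6] len 250.0
```

```bash
python3 -m handwheel '[[[-19,44,13],0],[[-19,44,13],0],[[-19,44,13],0],[[-19,44,13],0],[[-19,44,13],0],[[-40,24,15],0],[[-40,24,15],0],[[-40,24,15],0],[[-40,24,15],0],[[-40,24,15],0]]';python3 td.py '[[500,0,500],[500,-180,440],[510,-250,200]]'
```

```text
clock: 18.6
eef_pos: [474.3, 143.1, 498.5]
eef_rot: [3.002, 0.318, 1.136]
wrist_force: [0.5, 1.2, 0.4]
finger_gap: 0.4
pos [474.3 143.1 498.5] dir x [ 0.4    0.861 -0.312] y [ 0.916 -0.378  0.133] z [-0.004 -0.339 -0.941] q [-0.31 -0.16  1.78  1.26  1.44 -0.14] F [0.5 1.2 0.4] t 18.6
[500.   0. 500.] delta tool [-113.4   77.8   47.1] len 145.4
[ 500. -180.  440.] delta tool [-136.3   60.1  117.5] len 189.7
[ 510. -250.  200.] delta tool [ 18.6   3.8 249.5] len 250.2
```

```bash
python3 -m handwheel '[[[-38,26,16],0],[[-38,26,16],0],[[-38,26,16],0],[[-34,15,29],0],[[-34,15,29],0],[[-34,15,29],0],[[-34,15,29],0],[[0,0,45],0],[[0,0,45],0],[[0,0,45],0.14]]';python3 td.py
python3 - <<'E'
from h import *
c=manip.camera("wrist");save("w1.png",c["pixels"]);print(c["xyz"],rot(c)[:,2])
for t in("jar","lid","mark","column","head"):
    for d in manip.cut_out(t,"wrist")[:3]:print(t,round(d["confidence"],2),np.round(d["centre"]),d["region"].sum())
E
```

```text
clock: 19.85
eef_pos: [499.5, -224.7, 311.8]
eef_rot: [-3.138, 0.318, 1.136]
wrist_force: [0.4, -0.0, -1.1]
finger_gap: 0.5
pos [ 499.5 -224.7  311.8] dir x [ 0.4    0.861 -0.313] y [ 0.907 -0.422 -0.003] z [-0.135 -0.283 -0.95 ] q [-0.91  0.48  1.47  1.08  1.86 -0.53] F [ 0.4 -0.  -1.1] t 19.85
[ 442.08878238 -349.13930297  434.62900707] [-0.35207327 -0.76081056  0.54517126]
jar 0.9 [273. 255.] 955
lid 0.8 [286. 227.] 1316
lid 0.74 [390. 238.] 1361
lid 0.6 [319. 360.] 177
mark 0.72 [280. 168.] 13627
column 0.67 [282. 168.] 13476
head 0.74 [278. 169.] 13361
```

View pics/w1.png

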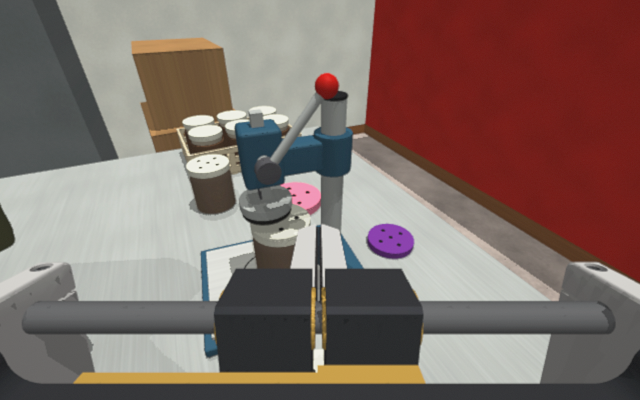

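Wrist picture: the jar is at (275,240) under the head, the column at (335,190) and the closed fingers at (320,250), lined up for the gap beside the column. I'll refine the poses before going in.

```bash
cat > meas.py <<'E'
from h import *
from scipy.optimize import least_squares
def fitc(P,z0,z1,rad,x0):
    m=(P[:,2]>z0)&(P[:,2]<z1)&(np.hypot(P[:,0]-x0[0],P[:,1]-x0[1])<rad+10)
    f=least_squares(lambda c:np.hypot(P[m,0]-c[0],P[m,1]-c[1])-rad,x0,loss='soft_l1',f_scale=1.5)
    return m.sum(),f.x,np.abs(f.fun).mean()
def pf(w,o,yaw): # world->press
    d=np.asarray(w)[:2]-o;c,s=np.cos(yaw),np.sin(yaw);return np.array([c*d[0]+s*d[1],-s*d[0]+c*d[1]])
E
python3 - <<'E'
from meas import *
t=manip.camera("top");p,_,_=cloud(t)
b=p[(p[:,2]>14)&(p[:,2]<30)&(p[:,0]>395)&(p[:,0]<700)&(p[:,1]>-110)&(p[:,1]<175)]
y0,y1,xs=[],[],[]
for x in range(425,520,6):
    k=b[abs(b[:,0]-x)<4][:,1]
    if len(k)>10: xs.append(x);y0.append(np.percentile(k,1));y1.append(np.percentile(k,99))
a,c_=np.polyfit(xs,y0,1),np.polyfit(xs,y1,1);print("yaw R,L",np.arctan(a[0]),np.arctan(c_[0]),"width",np.mean(np.array(y1)-y0)*np.cos(a[0]))
ys,x0=[],[]
for y in range(-50,120,6):
    k=b[abs(b[:,1]-y)<4][:,0]
    if len(k)>10: ys.append(y);x0.append(np.percentile(k,1))
f=np.polyfit(ys,x0,1);print("yaw front",-np.arctan(f[0]),f)
for yaw in(-.096,-.085,-.11):
    m=(np.polyval(a,470)+np.polyval(c_,470))/2
    print(yaw,"mid y at 470",m)
for n in("wrist","scene"):
    c=manip.camera(n);P,_,_=cloud(c)
    print(n,"jar",fitc(P,45,100,50,[548,29]),"lid",fitc(P,128,138,48,[548,29]),"col",fitc(P,60,200,18,[638,24]))
E
```

```text
yaw R,L -0.09346014319117962 -0.09592579302562214 width 214.088092189044
yaw front -0.0901032569071546 [9.03478887e-02 4.04934701e+02]
-0.096 mid y at 470 37.13477677380928
-0.085 mid y at 470 37.13477677380928
-0.11 mid y at 470 37.13477677380928
wrist jar (np.int64(345), array([550.42257714,  29.28845675]), np.float64(0.40734461201215494)) lid (np.int64(226), array([550.45100185,  29.31684573]), np.float64(0.4645501327820124)) col (np.int64(956), array([639.3657749 ,  24.75282885]), np.float64(0.46557876916659413))
scene jar (np.int64(414), array([548.58104392,  28.72938286]), np.float64(1.4079908351856976)) lid (np.int64(94), array([548.66471173,  29.08473052]), np.float64(2.961484608656648)) col (np.int64(432), array([637.73157357,  24.19000352]), np.float64(1.4479542386470428))
```

```bash
python3 td.py '[[535,-165,200],[546,-138,66],[592,-38,66],[609,-2.3,66]]'
```

```text
pos [ 499.9 -223.7  314.3] dir x [ 0.4    0.861 -0.314] y [ 0.907 -0.42   0.002] z [-0.13  -0.285 -0.95 ] q [-0.91  0.48  1.47  1.08  1.86 -0.53] F [-0.2 -0.2  0.7] t 20.3
[ 535. -165.  200.] delta tool [100.4   7.   87.2] len 133.2
[ 546. -138.   66.] delta tool [ 69.7  -1.6 118.1] len 137.1
[592. -38.  66.] delta tool [104.5  -0.3 -34.5] len 110.1
[609.   -2.3  66. ] delta tool [ 37.5   0.4 -12.4] len 39.5
```

```bash
python3 -m handwheel '[[[25,2,22],0],[[25,2,22],0],[[25,2,22],0],[[25,1,21],0],[[14,0,24],0],[[14,0,24],0],[[14,0,24],0],[[14,0,23],0],[[14,-2,23],0],[[0,0,0],0]]';python3 td.py '[[546,-138,66],[592,-38,66],[609,-2.3,66]]'
python3 - <<'E'
from meas import *
c=manip.camera("wrist");P,_,_=cloud(c)
print("jar",fitc(P,45,100,50,[550,29]),"lid",fitc(P,128,138,48,[550,29]),"col",fitc(P,60,200,18,[639,24]))
E
```

```text
clock: 21.55
eef_pos: [544.8, -137.0, 64.4]
eef_rot: [-3.139, 0.317, 1.138]
wrist_force: [0.4, -0.5, 0.2]
finger_gap: 1.0
pos [ 544.8 -137.    64.4] dir x [ 0.398  0.862 -0.312] y [ 0.907 -0.42  -0.003] z [-0.134 -0.282 -0.95 ] q [-0.75  0.82  1.62  1.13  1.53 -0.9 ] F [ 0.4 -0.5  0.2] t 21.55
[ 546. -138.   66.] delta tool [-0.9  1.5 -1.4] len 2.2
[592. -38.  66.] delta tool [104.6  -0.3 -34.3] len 110.1
[609.   -2.3  66. ] delta tool [ 37.6   0.4 -12.3] len 39.5
jar (np.int64(5692), array([550.33337533,  29.6035671 ]), np.float64(0.42530358671075486)) lid (np.int64(1439), array([550.37005151,  29.58210825]), np.float64(0.44036234609503666)) col (np.int64(5085), array([639.44201785,  24.98082925]), np.float64(0.46827756096807416))
```

```bash
python3 -m handwheel '[[[10.5,1,-3.5],0],[[10.5,0.5,-3.5],0],[[10.5,0,-3.5],0],[[10.5,0,-3.5],0],[[10.5,0,-3.5],0],[[10.5,0,-3.5],0],[[10.5,0,-3.5],0],[[10.5,0,-3.5],0],[[10.5,0,-3.5],0],[[9,0,-3.5],0]]';python3 td.py '[[609,-2.3,66]]';python3 - <<'E'
from h import *
c=manip.camera("wrist");save("w2.png",c["pixels"])
E
```

```text
clock: 22.85
eef_pos: [592.6, -38.4, 65.9]
eef_rot: [-3.14, 0.318, 1.137]
wrist_force: [-0.5, 0.3, 0.2]
finger_gap: 0.8
pos [592.6 -38.4  65.9] dir x [ 0.399  0.862 -0.312] y [ 0.907 -0.421 -0.002] z [-0.133 -0.283 -0.95 ] q [-0.56  0.79  1.66  1.27  1.4  -0.88] F [-0.5  0.3  0.2] t 22.85
[609.   -2.3  66. ] delta tool [ 37.7  -0.3 -12.5] len 39.7
```

View pics/w2.png

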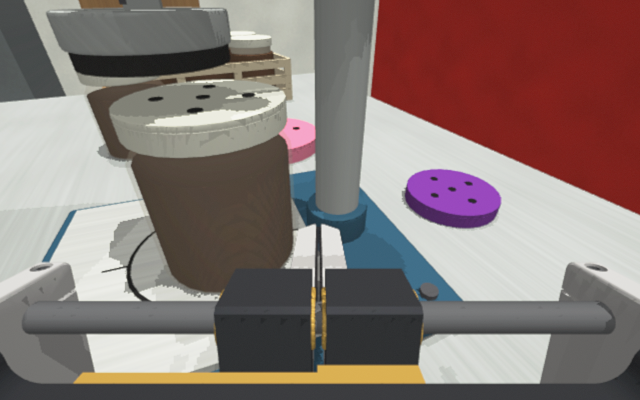

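The fingers (295–345, 225) are heading between the jar's right edge (292) and the column (318–360), and the tip will stop short of the column. I'll go in the last 37 mm, then sweep gently.

```bash
python3 -m handwheel '[[[6,0,-2],0],[[6,0,-2],0],[[6,0,-2],0],[[5,0,-2],0],[[5,0,-1.5],0],[[5,0,-1.5],0],[[4,0,-1],0],[[0,0,0],0],[[0,-1,0],0],[[0,-1,0],0]]';python3 td.py '[[609,-2.3,66]]'
```

```text
clock: 24.15
eef_pos: [606.8, -3.1, 65.7]
eef_rot: [-3.14, 0.318, 1.137]
wrist_force: [0.2, -0.2, 0.3]
finger_gap: 0.5
pos [606.8  -3.1  65.7] dir x [ 0.4    0.862 -0.313] y [ 0.907 -0.421 -0.001] z [-0.133 -0.283 -0.95 ] q [-0.49  0.79  1.67  1.32  1.36 -0.87] F [ 0.2 -0.2  0.3] t 24.15
[609.   -2.3  66. ] delta tool [ 1.5  1.7 -0.8] len 2.4
```

```bash
python3 -m handwheel '[[[0,-1.2,0],0],[[0,-1.2,0],0],[[0,-1.2,0],0],[[-0.2,-1.2,0],0],[[-0.2,-1.2,0],0],[[-0.2,-1.2,0],0],[[-0.2,-1.2,0],0],[[-0.2,-1.2,0],0],[[-0.2,-1.2,0],0],[[-0.2,-1.2,0],0]]';cat > chk.py <<'E'
from meas import *
c=manip.camera("wrist");P,_,_=cloud(c)
j=fitc(P,50,100,50,[545,30]);l=fitc(P,128,138,48,[545,30]);k=fitc(P,60,200,18,[639,24]);yaw=-.0935
o=k[1]-108*np.array([np.cos(yaw),np.sin(yaw)])
print("jar",j,pf(j[1],o,yaw).round(2),"lid",l,pf(l[1],o,yaw).round(2),"col",k)
save("chk_%.1f.png"%manip.read_state()["clock"],c["pixels"])
E
python3 td.py;python3 chk.py
```

```text
clock: 25.4
eef_pos: [595.3, 0.9, 66.1]
eef_rot: [-3.14, 0.318, 1.137]
wrist_force: [2.5, -1.4, -1.5]
finger_gap: 0.5
pos [595.3   0.9  66.1] dir x [ 0.399  0.862 -0.313] y [ 0.907 -0.421 -0.002] z [-0.133 -0.283 -0.95 ] q [-0.49  0.77  1.71  1.33  1.36 -0.89] F [ 2.5 -1.4 -1.5] t 25.4
jar (np.int64(8459), array([542.45383993,  33.06655886]), np.float64(0.93712391195208)) [10.81 -1.12] lid (np.int64(4798), array([541.92232748,  33.29780889]), np.float64(0.39017336742724656)) [10.26 -0.93] col (np.int64(14028), array([639.3267749 ,  25.10257809]), np.float64(0.4052417608964767))
```

```bash
python3 -m handwheel '[[[-0.6,-1.0,0.2],0],[[-0.6,-1.0,0.2],0],[[-0.6,-1.0,0.2],0],[[-0.6,-1.0,0.2],0],[[-0.6,-1.0,0.2],0],[[-0.6,-1.0,0.2],0],[[-0.6,-1.0,0.2],0],[[-0.6,-1.0,0.2],0],[[-0.6,-1.0,0.2],0],[[0,0,0],0]]';python3 td.py;python3 chk.py
```

```text
clock: 26.7
eef_pos: [584.8, -0.5, 66.1]
eef_rot: [-3.14, 0.318, 1.137]
wrist_force: [2.1, -1.7, -1.7]
finger_gap: 0.6
pos [ 5.848e+02 -5.000e-01  6.610e+01] dir x [ 0.399  0.862 -0.313] y [ 0.907 -0.421 -0.002] z [-0.133 -0.283 -0.95 ] q [-0.51  0.76  1.73  1.32  1.36 -0.91] F [ 2.1 -1.7 -1.7] t 26.7
jar (np.int64(9326), array([533.946745  ,  34.42781801]), np.float64(1.7480444797601695)) [ 2.21 -0.54] lid (np.int64(4592), array([533.15912318,  34.78454233]), np.float64(0.39016605012943634)) [ 1.39 -0.25] col (np.int64(13433), array([639.32312641,  25.08374513]), np.float64(0.4092497443149439))
```

```bash
python3 -m handwheel '[[[-0.4,-0.7,0],0],[[-0.4,-0.7,0],0],[[0,0,0],0],[[0,1,0],0],[[0,2,0],0],[[0,3,0],0],[[-4,0,1],0],[[-8,0,3],0],[[-10,0,3],0],[[-10,0,3],0]]';python3 -m handwheel '[[[-12,0,4],0],[[-12,0,4],0],[[-12,0,4],0],[[-12,0,4],0],[[-14,0,4],0],[[-16,0,4],0],[[-16,0,4],0],[[-16,0,4],0],[[-8,0,2],0],[[0,0,0],0]]';python3 td.py;python3 chk.py; ls pics
```

```text
clock: 28.0
eef_pos: [574.3, -34.5, 66.9]
eef_rot: [-3.14, 0.318, 1.136]
wrist_force: [-0.1, -0.5, -0.8]
finger_gap: 0.1
clock: 29.25
eef_pos: [522.9, -145.4, 71.5]
eef_rot: [-3.14, 0.318, 1.136]
wrist_force: [0.1, -1.0, -0.0]
finger_gap: 0.4
pos [ 522.9 -145.4   71.5] dir x [ 0.4    0.862 -0.313] y [ 0.907 -0.422 -0.001] z [-0.133 -0.283 -0.95 ] q [-0.79  0.79  1.66  1.1   1.54 -0.92] F [ 0.1 -1.  -0. ] t 29.25
jar (np.int64(4355), array([532.46620472,  34.62482141]), np.float64(0.4367136586841401)) [ 0.57 -0.34] lid (np.int64(1180), array([532.47114237,  34.62631145]), np.float64(0.4718257714612738)) [ 0.58 -0.34] col (np.int64(4819), array([639.45604525,  24.93206847]), np.float64(0.48568443410845985))
ab.png
chk_25.4.png
chk_26.8.png
chk_29.3.png
scene0.png
top0.png
topc.png
w1.png
w2.png
```

View pics/chk_29.3.png

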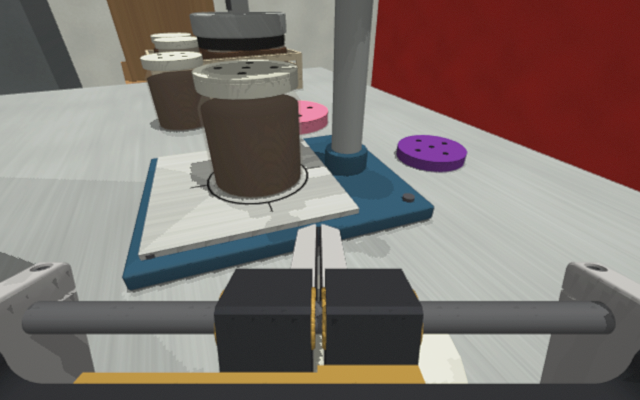

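```bash
python3 -m handwheel '[[[-10,0,-20],0],[[-15,0,-25],0],[[-15,0,-30],0],[[-15,0,-30],0],[[-15,0,-30],0],[[-15,0,-30],0],[[-15,0,-20],0],[[0,0,0],0],[[0,0,0],0],[[0,0,0],0]]';python3 td.py
python3 - <<'E'
from h import *
for n in("scene","top"):
    c=manip.camera(n)
    a=c["pixels"];a=a[120:290,240:440] if n=="scene" else a[150:290,240:400]
    save(n+"1.png",cv2.resize(a,None,fx=3.5,fy=3.5,interpolation=cv2.INTER_CUBIC))
    for t in("next_jar","lid_stack","scoop"):
        for d in manip.cut_out(t,n)[:1]:
            p,_,_=cloud(c,d["region"]);print(n,t,np.round(d["centre"]),np.round(np.median(p,0)))
E
python3 chk.py
```

```text
clock: 30.55
eef_pos: [507.6, -178.3, 277.4]
eef_rot: [-3.138, 0.317, 1.138]
wrist_force: [-0.8, -0.5, 0.3]
finger_gap: 0.7
pos [ 507.6 -178.3  277.4] dir x [ 0.399  0.862 -0.312] y [ 0.907 -0.421 -0.003] z [-0.134 -0.282 -0.95 ] q [-0.85  0.47  1.58  1.09  1.77 -0.59] F [-0.8 -0.5  0.3] t 30.55
scene next_jar [361. 166.] [517. 330.  76.]
scene lid_stack [209. 262.] [ 428. -358.   47.]
scene scoop [280. 305.] [ 672. -359.   16.]
top next_jar [207. 243.] [476. 324. 115.]
top lid_stack [417. 281.] [ 384. -323.   48.]
top scoop [430. 188.] [ 676. -366.   11.]
jar (np.int64(115), array([532.54818596,  34.48820343]), np.float64(0.4509288078084538)) [ 0.71 -0.36] lid (np.int64(299), array([532.4114769 ,  34.44851224]), np.float64(0.47803989192832214)) [ 0.58 -0.41] col (np.int64(1483), array([639.39841355,  24.83025837]), np.float64(0.4225472201544039))
```

View pics/scene1.png

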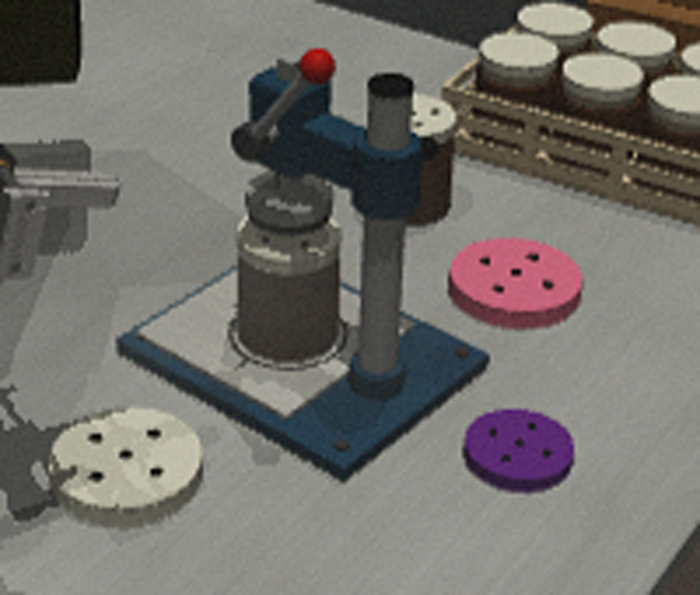

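The ring shows all round the jar's foot (scene crop 232–347, 340; wrist picture 208–308, 185), the lid sits level and the robot is clear.

```bash
python3 -c "
from cell import manip;print(manip.sign_off())"
```

```text
the job is handed in; nothing more can be done
None
```

The jar now stands inside the engraved ring with its lid on, and I have handed the job in. It was finished at about 31 s of the 64 s allowed.

**How it was done:** The moves allow no direct tilting of the tool. I stretched the arm past its reach until the gripper lay nearly flat, pointing about 18° down. I then went in low from the press's -y side and put the closed fingers between the jar and the column. Two slow sweeps and a small final nudge moved the jar about 19 mm. I did not need to push from the other side. The fingers then backed out and the arm rose clear.

**Last checks:**
- **Position:** the jar and its lid both measured within about 0.8 mm of the ring's centre, against 4 mm allowed. The lid and body centres agreed to 0.2 mm.
- **Ring:** it was visible all round the side of the jar the cameras could see. The far side was hidden, so there I rely on the measurement.
- **Force:** readings taken after the sweeps were about 3 N, and I saw no sign of touching the press.
- **Other things:** the spare jar, lid stack and scoop were where they started, to within 2 mm, in the scene camera.

**One disagreement:** the final top view placed the lid stack about 35 mm off, at (384, -323) instead of (409, -346). The arm was probably hiding part of it. The scene camera had the stack unmoved, and nothing went near it at low height.

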